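# Slide the shaker platform home on its locating pins

## Robot

A 7-joint arm with a two-finger parallel gripper is mounted at the origin on the work surface. World frame = base frame: x ahead of the robot, y to its left, z up, the work surface at z = 0. Lengths are in m, angles in rad, forces in N, time in s.
With the tool pointing down it reaches from about 0.4 to 0.9 m from the base axis. Payload 5.6 kg.
Tool frame: the origin (TCP) lies at the very end of the fingers, on their centre line; the grasp point (between the pads) lies 19 mm behind it; z points along the fingers, y is the line along which they close (so a half turn about z gives the same grasp; the last joint's range is limited). The gripper opens to 92 mm and grips with 3 to 60 N. Pads are 20 mm wide; open, the fingers measure 128 mm over their backs; the gripper's body (75 mm by 189 mm) begins 69 mm behind the grasp point.
Start: joints at [1.096, 0.468, -0.012, 1.603, 0.006, 1.071, -0.056], TCP at [0.272, -0.59, 0.215] pointing down, gripper open.
Joint ranges: [-2.53, 2.53], [-0.31, 2.02], [-1.57, 1.55], [0.28, 2.44], [-1.29, 4.43], [0.15, 1.84], [-2.92, 2.92]. Speed limits (rad/s): [2.57, 2.57, 3.14, 3.14, 3.14, 3.14, 3.14].

## Interface

Orientations are given as a unit quaternion [w, x, y, z].
In Python, from cell import manip, eyes, job, nets gives the robot as it stands.
- The arm moves only by the tool play_rows, never from a script. Its argument "rows" is one flat list of numbers, 4 for each row, row after row: the shift along the world's x, y, z in cm, then the turn about the world's z in degrees. In form: [dx, dy, dz, spin, dx, dy, dz, spin, ...]. A call has 1 to 8 rows; each row is the pose to reach, as a shift and turn from the pose commanded when the call began; what a row does not reach only later rows make up. A row lasts 1/12 s, in which the tool goes at most 41.7 mm and 7.16 degrees, less where a joint would pass 70% of its speed; a pose out of reach is approached as far as the arm can. A call with a gripper value outside its range is refused whole. "gripper" is the opening, from 0 (shut) to 1 (fully open), set as the call begins (left out, the last holds). The fingers move at their own pace and stop on an object; the grip force is fixed at half the most. Time passes only in rows, so rows that repeat a pose let the fingers close. It gives the time, the measured TCP pose, the force, the opening and the grip force at its end, in the units of the state.
- manip.state(): the state, without advancing time (a new reading comes with each control period).
- eyes.get_image(name): name is "scene" or "top" or "wrist"; returns a dict with "image" (480x640x3 uint8, red, green, blue), "K" (3x3 intrinsics, pixels), "view" (4x4, takes a point from world to camera coordinates). Camera axes: x right, y down, z forward; pixel columns grow to the right and rows downward; lengths in m; the calibration is good to about 2 mm. A picture is of the moment at which its call begins. There is no depth.
- job.finish_job(): hands the job in; it is judged then, once.
Trained networks look in a picture, given as the dict that the camera call returned (one of the last four; its "shot" number tells which), for a name from the list of things; names that differ only in an ending like _2 or _b are one class to them, and where a whole thing is asked for, a point or a joint stands for the part that bears it (a point fixed in the world has none). Each returns a list of dicts, best first, with "confidence" (0 to 1); they miss things now and then, are a little off and sometimes report something else, mostly with a low value. They report only what shows in the picture. A call takes as long as a camera call.
- nets.look_for(thing, picture): "box" ([left, top, right, bottom] in pixels, round what is visible of it).
- nets.cut_out(thing, picture): "region" (480x640 bool, what is visible of it) and "box" ([left, top, right, bottom] in pixels, round what is visible of it).
- nets.pinpoint(thing, picture): "at" ([column, row] in pixels: a listed point, or the origin of a listed thing).
The state is a dict: "clock": time; "q": joint angles; "qvel": joint speeds; "effort": joint torques, N m; "ee_pos": TCP position; "eef_rot": TCP orientation; "contact_force": force on the tool from outside, world axes, zero at the start; "ft_torque": the same for the moment, N m; "width": opening from 0.0 (shut) to 1.0 (fully open); "finger_force": force on a finger pad.
Only numpy, scipy, OpenCV 4.12 (cv2) and the standard library are available. Lean on these libraries where they do the work, as an engineer would, in place of code of your own. Each camera call takes 0.05 s, during which the arm holds its last target. There are 200 camera calls.

## Task

The platform of the laboratory shaker is only sitting on top of the carriage's four locating pins, pushed out of place and a little skewed. Slide it about on the pins, without lifting it off them, until all four holes drop over the pins and it lies fully home, flat on the carriage; push gently, stop when it has dropped rather than force it against the pins, and leave the other things on the bench alone.

Things in the scene. Friction and masses are not known exactly. Their poses are not given: they have to be found in the camera images.
- shaker: reciprocating laboratory shaker, fixed to the bench: white housing 280 (its x) x 340 (its y) mm, top 90 mm above the bench. Origin: centre of its underside, on the bench; z up. A dark steel carriage (deck 196 x 240 mm) runs along the shaker's y on two guide rods on top; the platform goes on the carriage
- midstroke (a point): point fixed to the shaker: middle of the carriage's stroke, at deck height, 111 mm above the bench, over the shaker's centre; axes as the shaker's. The carriage is locked where the motor stopped: its centre is on the line x = 0, square to the shaker, but anywhere within 12 mm of this point along the shaker's y. Its place, and so the pins' place, is not reported: find it by touch
- pin_tips (a point): point fixed to the shaker 9 mm over midstroke, at the height of the pin tips (120 mm above the bench). Four steel pins stand fixed on the carriage deck, 60 mm either way in x and 85 mm either way in y from the carriage's centre: 10 mm thick, 9 mm high, the top 3 mm tapering to 5 mm
- platform: loose aluminium tray, 0.55 to 0.95 kg: flat floor 220 (its x) x 280 (its y) mm, 4 mm thick. Origin: centre of its underside; z up. At the start it rests on the four pin tips, its centre 20 to 32 mm to the -x side of the carriage's centre and up to 36 mm either way in y, turned up to 0.1 rad from the shaker. Home, its underside lies on the deck, 9 mm lower, square to the shaker
- floor (a point): point on the platform: top of the rubber mat at its centre, 6 mm above the underside. The floor has four 13 mm through holes, 60 mm either way in x and 85 mm either way in y from the centre, one for each pin; the mat, 2 mm thick, is fixed between the holes. The pins show in the holes when home
- rim (a point): point on the platform: its centre at the height of the rim's top edge, 28 mm above the underside. An upright rim 3 mm thick stands all round: inner faces 107 mm from the centre in x and 137 mm in y. Fingers let down into the open tray can push on the rim from inside, in any direction; friction on the pins resists with about 3 to 7 N
- tub: loose white plastic bowl, 96 mm wide, 62 mm high, standing on the bench; leave alone. Origin: centre of its underside
- jar: loose blue screw-cap jar, 60 mm wide, 62 mm high, standing on the bench; leave alone. Origin: centre of its underside
- flask: loose stoppered amber glass flask, 76 mm wide, 150 mm high, standing on the bench; leave alone. Origin: centre of its underside

How it is judged:
At the end, for the whole second after the job is handed in: The platform lies at rest with all four holes over the pins, flat on the carriage: underside 111 mm above the bench within 2 mm, tilt under 0.015 rad, square to the shaker within 0.04 rad, centred on the shaker's x within 4 mm and within 17 mm of its centre (z of platform in the frame of shaker between 0.109 and 0.113 m and angle between platform's own z axis and vertical below 0.015 rad and angle between the x axis of platform and the x axis of shaker, either way round below 0.04 rad and x of platform in the frame of shaker between -0.004 and 0.004 m and horizontal distance between platform and shaker below 0.017 m and linear speed of platform below 0.01 m/s); the robot touches nothing.
It fails at once if the platform is lifted off the pins (underside of its middle more than 12 mm above the pin tips) (z of platform in the frame of shaker above 0.132 m).
It fails at once if the platform is forced: the fingers push on it with more than 45 N (contact force between the fingers and platform above 45 N).
It fails at once if the bowl, the jar or the flask is shifted more than 25 mm or tipped (distance of any of tub, jar, flask from where it was at the start of the episode above 0.025 m or angle between any of tub, jar, flask's own z axis and vertical above 0.4 rad).
It also fails if it takes over 61 s, if anything falls off the work surface, if the arm or the gripper's body presses on something with over 40 N, if the wrist force passes 120 N, or if a joint passes its speed limit or range.

## Working session

There is one attempt and no reset: what is moved stays moved. The work goes in short steps, Python scripts to look and compute and a tool call to move; the robot and the scene stay as the last step left them, time stands still between calls to the robot, and variables do not carry over. Pictures are saved under pics/ and viewed, at most 10 in all, crops included, and the job is handed in when it is done.

Besides the shell and the picture viewer there is one more tool, called after ">>>" by a JSON object that holds its "name" and its "arguments", one argument or row to a line. play_rows: Moves the arm, as the interface text tells. Its arguments: {"type":"object","properties":{"rows":{"type":"array","items":{"type":"number"}},"gripper":{"type":"number"}},"required":["rows"]}

```bash
mkdir -p pics; ls
cat > h.py <<'E'
import numpy as np, cv2
from cell import manip, eyes, job, nets
def ray(p,px,z):
    K=np.array(p["K"]);V=np.array(p["view"]);R=V[:3,:3];t=V[:3,3]
    c=-R.T@t; d=R.T@np.linalg.solve(K,[px[0],px[1],1.]); return c+d*(z-c[2])/d[2]
def proj(p,X):
    K=np.array(p["K"]);V=np.array(p["view"]);x=K@(V[:3,:3]@np.array(X)+V[:3,3]);return x[:2]/x[2]
def save(p,n): cv2.imwrite("pics/"+n,p["image"][:,:,::-1])
E
python3 - <<'E'
from h import *
for n in ["top","scene"]:
    p=eyes.get_image(n); save(p,n+"0.png")
    V=np.array(p["view"]);print(n,-V[:3,:3].T@V[:3,3])
    for t,z in [("shaker",0),("midstroke",.111),("pin_tips",.12),("platform",.12),("floor",.126),("rim",.148),("tub",0),("jar",0),("flask",0)]:
        r=nets.pinpoint(t,p)[:1]
        if r: print(t,r[0]["confidence"],np.round(r[0]["at"],1),np.round(ray(p,r[0]["at"],z),4))
print(manip.state())
E
```

```text
pics
top [0.4544872  0.04690485 1.02923499]
platform 0.71 [322.2 274. ] [0.5179 0.0272 0.12  ]
floor 0.63 [324.4 270.7] [0.5232 0.0237 0.126 ]
rim 0.69 [322.6 271.8] [0.5196 0.0272 0.148 ]
tub 0.77 [184.6 306.1] [0.4598 0.2851 0.    ]
jar 0.7 [190.6 220.9] [0.6241 0.2827 0.    ]
flask 0.84 [464.6 251.9] [ 0.5752 -0.252   0.    ]
scene [ 0.82739386 -0.42983329  0.92368653]
platform 0.91 [288.7 226.8] [0.5226 0.0225 0.12  ]
floor 0.87 [291.1 222. ] [0.5233 0.0314 0.126 ]
rim 0.81 [290.  216.2] [0.523  0.0295 0.148 ]
tub 0.94 [322.8 165.7] [0.4596 0.2889 0.    ]
jar 0.96 [377.5 191.7] [0.6131 0.2791 0.    ]
flask 0.71 [242.7 378.3] [ 0.5744 -0.2512  0.    ]
{'clock': 1.0, 'q': array([ 1.0960037 ,  0.46746844, -0.01156812,  1.60272239,  0.0060027 ,
        1.07140807, -0.05629146]), 'qvel': array([ 0.00142738, -0.00026809, -0.00013275, -0.00192963, -0.00044445,
        0.00123654, -0.00020063]), 'effort': array([ 7.06881747e-05, -5.20419753e+01, -1.26383506e-02, -2.44058079e+01,
       -5.66850579e-02,  1.13877113e-02,  1.89864380e-05]), 'ee_pos': array([ 0.27196411, -0.59036416,  0.21460356]), 'eef_rot': array([ 2.11687682e-05,  9.76794400e-01,  2.14179128e-01, -2.36165780e-05]), 'contact_force': array([-0.63650971,  0.28794827, -0.27107927]), 'ft_torque': array([ 0.0036377 , -0.00236602,  0.02453394]), 'finger_force': 0.0, 'width': 0.9990453783085571}
```

View pics/top0.png

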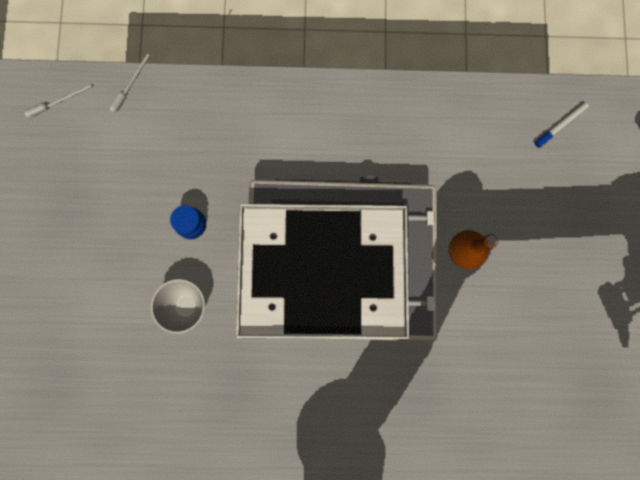

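View pics/scene0.png

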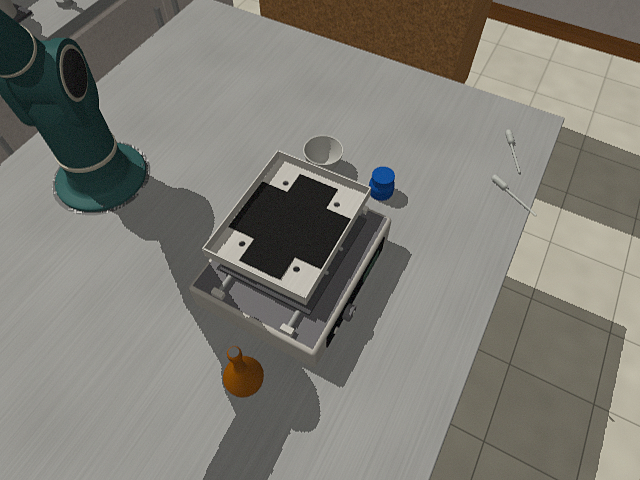

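The top view shows the platform with holes at about (273,236), (373,237), (272,307) and (373,307). The housing's upper edge runs from (251,183) to (436,187) and its right edge lies at about x=436. The tub, jar and flask stand clear. Next I refine these by subpixel measurement.

Run:
```python
from h import *
p=eyes.get_image("top"); g=cv2.cvtColor(p["image"],cv2.COLOR_RGB2GRAY).astype(float)
H=[]
for c,r in [(273,236),(373,237),(272,307),(373,307)]:
    w=g[r-6:r+7,c-6:c+7]; m=np.clip(150-w,0,None); yy,xx=np.mgrid[r-6:r+7,c-6:c+7]
    px=[(m*xx).sum()/m.sum(),(m*yy).sum()/m.sum()]; X=ray(p,px,.123); H.append(X); print(np.round(px,2),np.round(X,4))
H=np.array(H); print("centre",H.mean(0)); 
a=H[0]-H[1]; b=H[2]-H[3]; print("sizes",np.linalg.norm(a),np.linalg.norm(b),np.linalg.norm(H[0]-H[2]),np.linalg.norm(H[1]-H[3]))
print("yaw",[np.arctan2(-v[0],v[1]) for v in (a,b)],[np.arctan2(v[1],v[0]) for v in (H[0]-H[2],H[1]-H[3])])
c=p["image"][165:350,225:450]; cv2.imwrite("pics/crop1.png",cv2.resize(c,None,fx=3.2,fy=3.2,interpolation=cv2.INTER_CUBIC)[:,:,::-1])
```

```text
[272.98 235.87] [0.5812 0.1128 0.123 ]
[372.28 236.91] [ 0.5832 -0.0574  0.123 ]
[271.6  306.59] [0.4612 0.1112 0.123 ]
[372.75 307.42] [ 0.4633 -0.0589  0.123 ]
centre [0.5222133  0.02689688 0.123     ]
sizes 0.17023807083982162 0.17015960225273355 0.11991978766399432 0.11992758826922988
yaw [np.float64(0.011969734179540576), np.float64(0.01192347803835423)] [np.float64(0.01319305976770912), np.float64(0.012538678687849542)]
```

View pics/crop1.png

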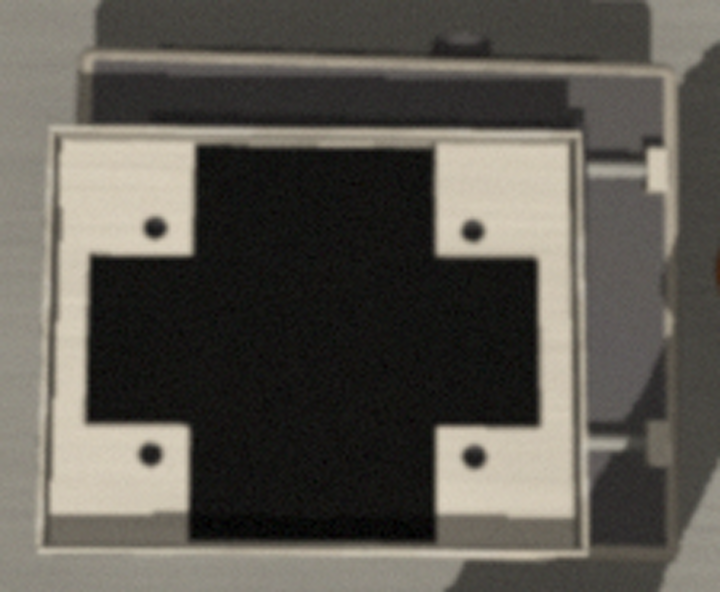

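Run:
```python
from h import *
p=eyes.get_image("top")
P=[ray(p,(225+x/3.2,165+y/3.2),.09) for x,y in [(80,50),(678,66),(672,559)]]
for q in P: print(np.round(q,4))
print(np.linalg.norm(P[0]-P[1]),np.linalg.norm(P[1]-P[2]))
print("yaw",[np.arctan2(-v[0],v[1]) for v in [P[0]-P[1]]],[np.arctan2(v[1],v[0]) for v in [P[1]-P[2]]])
print("centre diag",(P[0]+P[2])/2)
# edges by gradient
g=cv2.GaussianBlur(cv2.cvtColor(p["image"],cv2.COLOR_RGB2GRAY),(3,3),0).astype(int)
for c in range(262,430,24): print("col",c,g[176:194,c])
for r in list(range(192,340,24)): print("row",r,g[r,426:444])
for c in (415,422,429): print("bot",c,g[330:346,c])
```

```text
[0.6851 0.1597 0.09  ]
[ 0.6842 -0.1777  0.09  ]
[ 0.4103 -0.1713  0.09  ]
0.3374602934582303 0.2739703118859578
yaw [np.float64(-0.002783939706204211)] [np.float64(-0.02343106872032784)]
centre diag [ 0.54771903 -0.00580292  0.09      ]
col 262 [ 67  68  70  78  98 125 142 134 111  94  84  71  54  46  44  43  43  43]
col 286 [ 69  67  65  64  76 104 131 141 129 106  92  84  71  55  46  44  44  45]
col 310 [ 65  65  63  59  61  82 115 138 138 119  99  85  71  56  46  43  43  44]
col 334 [ 66  67  66  63  56  59  86 123 144 137 111  88  71  56  47  45  44  43]
col 358 [ 67  67  66  64  59  55  68  98 128 139 127 104  86  71  55  46  43  43]
col 382 [ 66  68  69  68  66  62  62  78 108 132 135 119  95  72  54  45  44  45]
col 406 [ 66  65  64  65  66  64  57  59  83 117 139 135 114  97  91  90  89  89]
row 192 [ 90  89  89  90  92 102 124 146 152 139 116  91  75  70  69  68  69  70]
row 216 [123 153 182 195 197 196 188 171 153 137 113  85  69  66  66  67  68  68]
row 240 [ 91  89  88  89  91 100 120 142 146 125  94  74  68  67  67  68  68  68]
row 264 [ 91  91  91  91  92 100 118 137 134 110  84  69  68  69  69  69  68  68]
row 288 [52 46 45 45 45 48 56 69 80 80 74 69 68 69 69 69 69 69]
row 312 [45 46 48 49 50 52 59 71 80 80 75 72 69 68 69 71 71 71]
row 336 [ 75  75  75  75  75  75  77  82  86  88  96 114 131 139 141 141 142 142]
bot 415 [45 46 46 47 53 66 80 85 84 78 72 68 68 68 67 67]
bot 422 [46 46 46 48 53 65 80 87 86 81 74 69 67 68 68 67]
bot 429 [44 44 45 47 51 61 75 85 86 81 75 70 69 68 68 67]
```

Run:
```python
from h import *
def cross(v,i0):  # first half-rise position going inward
    v=np.array(v,float); lo=np.median(v[:4]); k=3
    while not (v[k+1]-lo>12): k+=1
    j=k
    while v[j+1]>v[j]: j+=1
    h=(lo+v[j])/2; i=k-1
    while v[i]<h: i+=1
    return i0+i-1+(h-v[i-1])/(v[i]-v[i-1])
acc=sum(eyes.get_image("top")["image"].astype(float) for _ in range(4))/4
p=eyes.get_image("top"); g=acc.mean(2)
def fit(pts):
    X=np.array([ray(p,q,.09)[:2] for q in pts]); c=np.median(X,0)
    vx,vy,x0,y0=cv2.fitLine(X.astype(np.float32),cv2.DIST_HUBER,0,1e-4,1e-4).ravel()
    return np.round([vx,vy,x0,y0],4), np.abs((X-[x0,y0])@[-vy,vx]).max()
T=[(c,cross(g[172:194,c],172)) for c in range(256,430,3)]
print("top",fit(T))
R=[(446-cross(g[r,446:424:-1],0),r) for r in list(range(193,208,2))+list(range(228,275,3))]
print("right",fit(R))
R2=[(446-cross(g[r,446:424:-1],0),r) for r in range(283,300,3)]
print("rightlow",fit(R2))
L=[(cross(g[r,238:262],238),r) for r in range(188,203,2)]; print("left",fit(L))
B=[(c,350-cross(g[350:326:-1,c],0)) for c in range(412,432,2)]; print("bot",fit(B))
s=eyes.get_image("scene"); c=s["image"][140:380,170:410]; cv2.imwrite("pics/crop2.png",cv2.resize(c,None,fx=2.45,fy=2.45,interpolation=cv2.INTER_CUBIC)[:,:,::-1])
```

```text
top (array([0.0054, 1.    , 0.6856, 0.0382], dtype=float32), np.float64(0.016580537650261247))
right (array([ 0.9999, -0.0153,  0.6138, -0.1753], dtype=float32), np.float64(0.002145844171915836))Traceback (most recent call last):
  File "<stdin>", line 20, in <module>
  File "<stdin>", line 6, in cross
IndexError: index 22 is out of bounds for axis 0 with size 22
```

>>> {"name": "play_rows", "arguments": {
  "rows": [0,0,6,-7,10,18,6,-25.2,32.8,61.2,6,-25.2,32.8,61.2,6,-25.2,32.8,61.2,6,-25.2,32.8,61.2,6,-25.2,32.8,61.2,6,-25.2,32.8,61.2,6,-25.2]
}}

```text
clock: 2.02
ee_pos: [0.4106, -0.3318, 0.266]
eef_rot: [0.0, 1.0, -0.004, 0.0]
contact_force: [0.3, 0.2, 0.3]
width: 0.999
finger_force: 0.0
```

Run:
```python
from h import *
s=manip.state(); print(s["clock"],s["ee_pos"],s["eef_rot"],s["contact_force"])
s=eyes.get_image("scene"); c=s["image"][140:380,170:410]; cv2.imwrite("pics/crop2.png",cv2.resize(c,None,fx=2.45,fy=2.45,interpolation=cv2.INTER_CUBIC)[:,:,::-1])
```

```text
2.0167 [ 0.41062171 -0.33178335  0.265962  ] [ 2.76614577e-04  9.99991472e-01 -4.11176216e-03  2.69217218e-04] [0.34568517 0.17295514 0.25142592]
```

>>> {"name": "play_rows", "arguments": {
  "rows": [18,33,0,0,18,33,0,0,18,33,0,0,18,33,0,0,18,33,0,0,18,33,0,0,18,33,0,0,18,33,0,0]
}}

```text
clock: 2.73
ee_pos: [0.5703, -0.0395, 0.2659]
eef_rot: [0.0, 1.0, -0.004, 0.0]
contact_force: [0.3, -0.8, 0.4]
width: 0.999
finger_force: 0.0
```

>>> {"name": "play_rows", "arguments": {
  "rows": [0,0,0,0,0,0,0,0,0,0,0,0]
}}

```text
clock: 2.98
ee_pos: [0.5694, -0.0418, 0.2653]
eef_rot: [0.0, 1.0, -0.004, -0.0]
contact_force: [-0.5, -0.2, 0.3]
width: 0.996
finger_force: 0.0
```

Run:
```python
from h import *
p=eyes.get_image("wrist"); save(p,"wrist0.png"); V=np.array(p["view"]); print(-V[:3,:3].T@V[:3,3])
print(manip.state()["ee_pos"],manip.state()["eef_rot"])
```

```text
[ 0.64972379 -0.04188762  0.43448918]
[ 0.56920711 -0.04265497  0.26539677] [ 4.29262511e-04  9.99987542e-01 -4.96448880e-03 -2.93154532e-04]
```

View pics/wrist0.png

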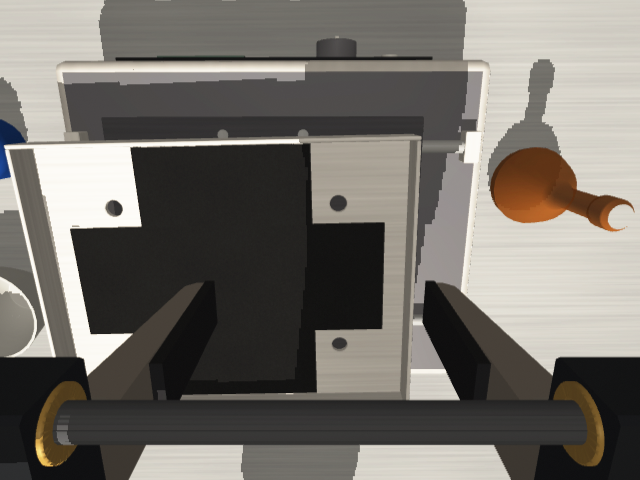

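The wrist view shows the carriage deck's far edge from (103,117) to (422,117), and the housing's far corners at (58,64) and (489,64). The deck therefore gives an estimate of the carriage.

Run:
```python
from h import *
p=eyes.get_image("wrist")
A=[ray(p,q,.111) for q in [(103,117),(422,117)]]; B=[ray(p,q,.09) for q in [(57,63),(490,63)]]
for q in A+B: print(np.round(q,4))
for a in (A,B):
    v=a[0]-a[1]; y=np.arctan2(-v[0],v[1]); print(np.linalg.norm(v),y,(a[0]+a[1])/2)
for q in [(114,208),(338.5,203),(339.5,343.5)]: print(np.round(ray(p,q,.123),4))
```

```text
[0.6474 0.117  0.111 ]
[ 0.6451 -0.119   0.111 ]
[0.6871 0.1562 0.09  ]
[ 0.6839 -0.1734  0.09  ]
0.23601487014119052 -0.009894958318670198 [ 0.6462744  -0.00098191  0.111     ]
0.32957736570053114 -0.009816564408609472 [ 0.68550063 -0.00857097  0.09      ]
[0.5813 0.1131 0.123 ]
[ 0.5834 -0.0568  0.123 ]
[ 0.4638 -0.058   0.123 ]
```

>>> {"name": "play_rows", "arguments": {
  "rows": [2.6,7,0,0,2.6,7,0,0,2.6,7,-4,0,2.6,7,-8,0,2.6,7,-11,0,2.6,7,-12.5,0,2.6,7,-13.3,0,2.6,7,-13.3,0]
}}

```text
clock: 3.75
ee_pos: [0.5945, 0.0272, 0.131]
eef_rot: [0.0, 1.0, -0.005, -0.002]
contact_force: [0.8, 0.3, -0.5]
width: 1.004
finger_force: 0.0
```

>>> {"name": "play_rows", "arguments": {
  "rows": [0.8,0,0,0,1.6,0,0,0,2.1,0,0,0,2.3,0,0,0,2.5,0,0,0,2.7,0,0,0,2.9,0,0,0,3.1,0,0,0]
}}

```text
clock: 4.42
ee_pos: [0.6236, 0.0287, 0.1332]
eef_rot: [0.001, 1.0, -0.003, -0.003]
contact_force: [-11.1, -2.6, 9.1]
width: 1.001
finger_force: 5.7
```

```bash
cat >> h.py <<'E'
def measure(seed=None):
    p=eyes.get_image("top"); return p
E
python3 - <<'E'
from h import *
s=manip.state(); print(s["ee_pos"],s["contact_force"],s["ft_torque"])
p=eyes.get_image("top"); save(p,"t1.png")
a=p["image"][160:360,215:455]; b=cv2.resize(a,None,fx=2.4,fy=2.4,interpolation=cv2.INTER_CUBIC)
q=eyes.get_image("scene")["image"][120:320,190:410]; b2=cv2.resize(q,None,fx=2.4,fy=2.4)[:480]
w=eyes.get_image("wrist")["image"]
w=cv2.resize(w,(400,300)); 
can=np.zeros((600,800,3),np.uint8); can[:300,:360]=cv2.resize(b,(360,300)); can[:300,400:]=w; can[300:,:330]=cv2.resize(b2,(330,300))
can[300:,400:]=cv2.resize(eyes.get_image("wrist")["image"][80:320,160:480],(400,300))
cv2.imwrite("pics/c1.png",can[:,:,::-1])
E
```

```text
[0.6235974  0.02868704 0.13319082] [-11.11831845  -2.55594254   9.07413671] [-0.01454246  2.55294326  0.5133101 ]
```

View pics/c1.png

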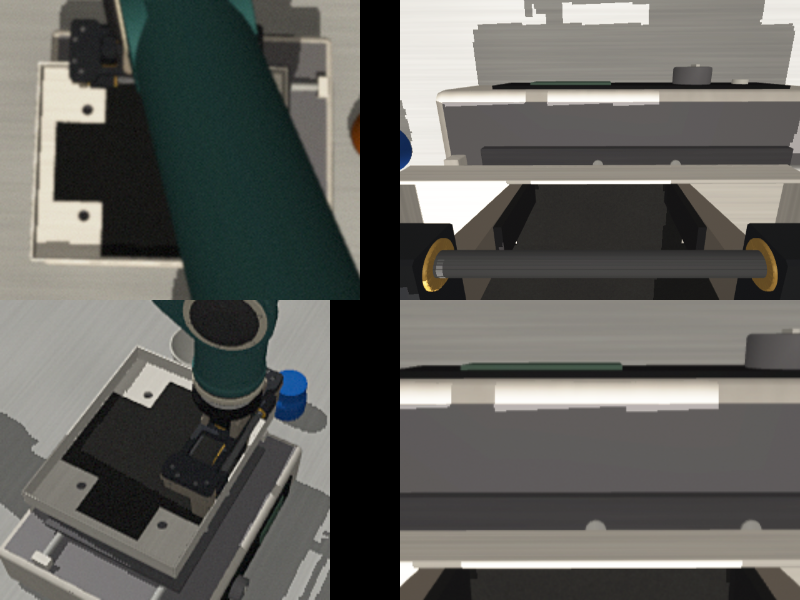

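Both +y holes have moved about 5.5 mm in +x, so the push works and the platform follows. The push continues in small steps.

>>> {"name": "play_rows", "arguments": {
  "rows": [0.15,0,0,0,0.3,0,0,0,0.45,0,0,0,0.6,0,0,0,0.75,0,0,0,0.9,0,0,0,1.05,0,0,0,1.2,0,0,0]
}}

```text
clock: 5.28
ee_pos: [0.6356, 0.0292, 0.1331]
eef_rot: [0.0, 1.0, -0.004, -0.003]
contact_force: [-11.4, -0.0, 8.2]
width: 1.003
finger_force: 5.6
```

>>> {"name": "play_rows", "arguments": {
  "rows": [0.15,0,0,0,0.3,0,0,0,0.45,0,0,0,0.6,0,0,0,0.75,0,0,0,0.85,0,0,0,0.85,0,0,0]
}}

```text
clock: 5.87
ee_pos: [0.6447, 0.0293, 0.1331]
eef_rot: [0.0, 1.0, -0.004, -0.003]
contact_force: [-9.4, -0.2, 7.5]
width: 0.998
finger_force: 4.7
```

>>> {"name": "play_rows", "arguments": {
  "rows": [-0.5,0,0,0,-1.5,0,0,0,-3,0,0,0,-5,0,1,0,-5,0,4,0,-5,0,7,0,-5,0,9,0,-5,0,9,0]
}}

```text
clock: 6.53
ee_pos: [0.6006, 0.0295, 0.2283]
eef_rot: [-0.0, 1.0, -0.004, 0.005]
contact_force: [0.8, 0.5, -0.4]
width: 0.998
finger_force: 0.0
```

Run:
```python
from h import *
p=eyes.get_image("wrist"); save(p,"w2.png"); q=eyes.get_image("top")
can=np.hstack([cv2.resize(p["image"],(440,330)),cv2.resize(q["image"][150:360,200:430],(360,330))])
cv2.imwrite("pics/c2.png",can[:,:,::-1]); print(manip.state()["ee_pos"])
```

```text
[0.59790282 0.02894002 0.22363955]
```

View pics/c2.png

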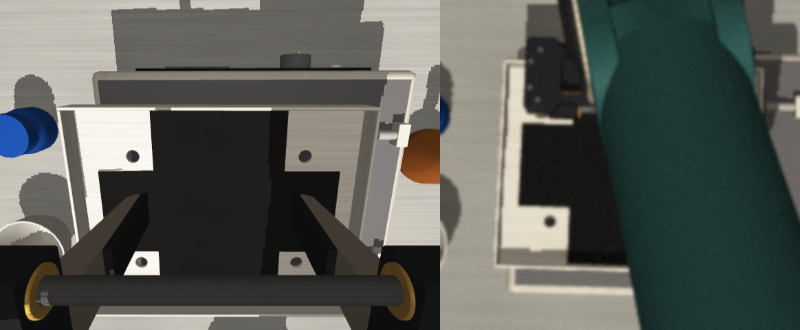

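The wrist view shows all four holes, at full-resolution pixels of roughly (193,227), (444,227), (205,381) and (430,381). I measure the platform pose from them.

```bash
cat >> h.py <<'E'
def holes(p,seeds,z=.123,w=12):
    g=cv2.cvtColor(p["image"],cv2.COLOR_RGB2GRAY).astype(float); H=[]
    for c,r in seeds:
        a=g[r-w:r+w+1,c-w:c+w+1]; t=(np.median(a)+a.min())/2; m=(a<t).astype(np.uint8)
        n,l,s,ce=cv2.connectedComponentsWithStats(m); k=min(range(1,n),key=lambda i:np.hypot(*(ce[i]-w))-.02*s[i,4])
        px=ce[k]+[c-w,r-w]; X=ray(p,px,z); H.append(X[:2]); print(np.round(px,1),s[k,4],np.round(X,4))
    H=np.array(H); a=H[0]-H[1];b=H[2]-H[3];v=(a+b)/2; print("centre",H.mean(0),"yaw",np.arctan2(-v[0],v[1]),"sizes",[np.linalg.norm(x) for x in (a,b,H[0]-H[2],H[1]-H[3])])
E
python3 - <<'E'
from h import *
p=eyes.get_image("wrist"); holes(p,[(193,227),(444,227),(205,381),(430,381)])
E
```

```text
[189.5 223.8] 269 [0.6081 0.1156 0.123 ]
[444.5 223.4] 252 [ 0.607  -0.0536  0.123 ]
[203.1 380. ] 193 [0.4882 0.1168 0.123 ]
[431.1 378.8] 160 [ 0.4879 -0.0526  0.123 ]
centre [0.54779026 0.03155663] yaw -0.004308714686058344 sizes [np.float64(0.16915539210612782), np.float64(0.16941448424946198), np.float64(0.11994373387035485), np.float64(0.11911186080829704)]
```

>>> {"name": "play_rows", "arguments": {
  "rows": [-1,-3,0,7,-3,-6,0,14,-5,-10,0,21,-5,-10,0,28,-5,-10,0,35,-5,-10,0,42,-5,-10,0,49,-5,-10,0,56]
}}

```text
clock: 7.35
ee_pos: [0.5463, -0.0712, 0.2209]
eef_rot: [-0.001, 0.883, 0.468, -0.001]
contact_force: [-0.3, -0.2, -0.5]
width: 0.997
finger_force: 0.0
```

>>> {"name": "play_rows", "arguments": {
  "rows": [0,0,0,7,0,0,0,14,0,0,0,21,0,0,0,28,0,0,0,34,0,0,0,34,0,0,0,34]
}}

```text
clock: 7.93
ee_pos: [0.5465, -0.0711, 0.2212]
eef_rot: [-0.001, 0.711, 0.703, -0.0]
contact_force: [-0.0, -0.6, -0.6]
width: 0.999
finger_force: 0.0
```

>>> {"name": "play_rows", "arguments": {
  "rows": [0.1,0,-3,0,0.1,0,-6,0,0.1,0,-8,0,0.1,0,-9,0,0.1,0,-9,0,0.1,-0.8,-9,0,0.1,-1.6,-9,0,0.1,-2,-9,0]
}}

```text
clock: 8.6
ee_pos: [0.5491, -0.0931, 0.1339]
eef_rot: [0.001, 0.711, 0.703, 0.0]
contact_force: [1.1, -0.5, 0.4]
width: 0.997
finger_force: 0.0
```

>>> {"name": "play_rows", "arguments": {
  "rows": [0,-0.15,0,0,0,-0.3,0,0,0,-0.45,0,0,0,-0.6,0,0,0,-0.75,0,0,0,-0.9,0,0,0,-1.05,0,0,0,-1.2,0,0]
}}

```text
clock: 9.27
ee_pos: [0.5487, -0.0995, 0.133]
eef_rot: [-0.001, 0.709, 0.705, 0.002]
contact_force: [0.2, 7.8, 2.1]
width: 0.996
finger_force: 3.7
```

>>> {"name": "play_rows", "arguments": {
  "rows": [0,-0.2,0,0,0,-0.4,0,0,0,-0.6,0,0,0,-0.8,0,0,0,-1.0,0,0,0,-1.2,0,0,0,-1.4,0,0,0,-1.4,0,0]
}}

```text
clock: 9.93
ee_pos: [0.5487, -0.1139, 0.133]
eef_rot: [-0.001, 0.709, 0.705, 0.001]
contact_force: [-0.4, 6.7, 2.6]
width: 0.998
finger_force: 3.1
```

Run:
```python
from h import *
p=eyes.get_image("wrist"); q=eyes.get_image("top")
can=np.hstack([cv2.resize(p["image"],(440,330)),cv2.resize(q["image"][150:360,200:430],(360,330))])
cv2.imwrite("pics/c3.png",can[:,:,::-1]); print(manip.state()["ee_pos"])
```

```text
[ 0.54867933 -0.11392944  0.13302075]
```

View pics/c3.png

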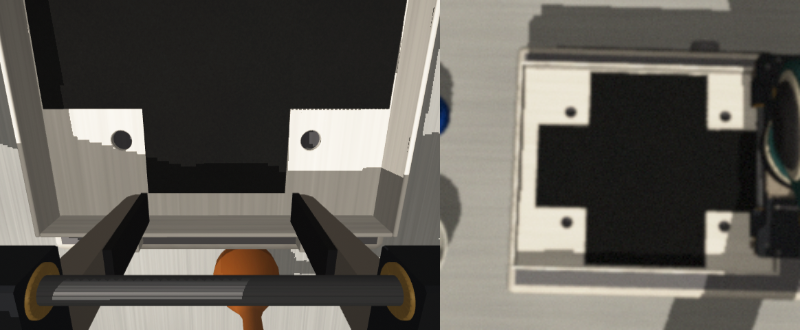

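The top view shows all four holes at full-resolution pixels of about (283,221), (382,224), (280,291) and (381,294). The wrist view shows a pin beginning to appear in one hole.

Run:
```python
from h import *
p=eyes.get_image("top"); holes(p,[(283,221),(382,224),(280,291),(381,294)],w=6)
```

```text
[283. 221.] 33 [0.6073 0.0964 0.123 ]
[381.7 223.7] 30 [ 0.6065 -0.0736  0.123 ]
[280.5 291.2] 36 [0.4873 0.0971 0.123 ]
[381.8 293.8] 33 [ 0.4864 -0.0742  0.123 ]
centre [0.54687498 0.01143215] yaw -0.005152838231193102 sizes [np.float64(0.17001647244967596), np.float64(0.17124686148489005), np.float64(0.1200336088866858), np.float64(0.12012349508856364)]
```

>>> {"name": "play_rows", "arguments": {
  "rows": [0,-0.12,0,0,0,-0.24,0,0,0,-0.36,0,0,0,-0.48,0,0,0,-0.6,0,0,0,-0.7,0,0]
}}

```text
clock: 10.58
ee_pos: [0.5487, -0.1205, 0.1329]
eef_rot: [-0.001, 0.709, 0.705, 0.002]
contact_force: [-0.2, 6.5, 2.0]
width: 0.999
finger_force: 3.4
```

>>> {"name": "play_rows", "arguments": {
  "rows": [0,-0.06,0,0,0,-0.12,0,0,0,-0.18,0,0,0,-0.24,0,0,0,-0.3,0,0]
}}

```text
clock: 11.0
ee_pos: [0.5481, -0.127, 0.1325]
eef_rot: [-0.0, 0.71, 0.704, 0.0]
contact_force: [-0.2, 2.6, 0.3]
width: 1.001
finger_force: 1.2
```

The force fell and the tool jumped forward 6.5 mm, which suggests a drop. I check it with pictures.

Run:
```python
from h import *
p=eyes.get_image("wrist"); q=eyes.get_image("top")
can=np.hstack([cv2.resize(p["image"],(440,330)),cv2.resize(q["image"][150:360,200:430],(360,330))])
cv2.imwrite("pics/c4.png",can[:,:,::-1]); print(manip.state()["ee_pos"],manip.state()["contact_force"])
for z in (.123,.114): holes(q,[(289,221),(388,224),(286,291),(387,294)],z,w=8)
```

```text
[ 0.54805525 -0.12696057  0.1325233 ] [-0.68838085  1.81642591  0.32078564]
[290.9 220.6] 31 [0.6084 0.0828 0.123 ]
[388.6 223.4] 30 [ 0.6074 -0.0856  0.123 ]
[288.7 290. ] 37 [0.4895 0.0833 0.123 ]
[388.6 292.9] 35 [ 0.4881 -0.0857  0.123 ]
centre [ 0.54836611 -0.00126565] yaw -0.007032935662140193 sizes [np.float64(0.1683923399137384), np.float64(0.1690296764420628), np.float64(0.1188373063532869), np.float64(0.11928187504546608)]
[290.9 220.6] 31 [0.6099 0.0832 0.114 ]
[388.6 223.4] 30 [ 0.6089 -0.0869  0.114 ]
[288.7 290. ] 37 [0.4899 0.0837 0.114 ]
[388.6 292.9] 35 [ 0.4885 -0.087   0.114 ]
centre [ 0.54929844 -0.00174404] yaw -0.007032935662139773 sizes [np.float64(0.17006467775532963), np.float64(0.1707083437995613), np.float64(0.12001750329400983), np.float64(0.12046648708635038)]
```

View pics/c4.png

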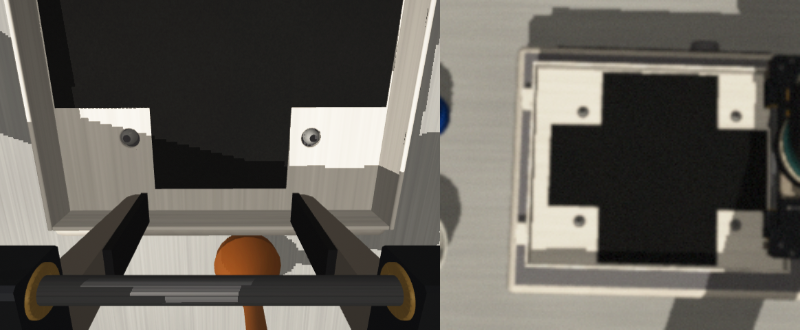

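The hole spacings now match 170 and 120 mm at the home height, and pins show in the holes, so it has dropped. I back off the rim, lift out and check again.

>>> {"name": "play_rows", "arguments": {
  "rows": [0,0.4,0,0,0,1.2,0,0,0,2.5,0,0,0,3.5,0,0,0,3.5,2,0,0,3.5,6,0,0,3.5,10,0,0,3.5,12,0]
}}

```text
clock: 11.77
ee_pos: [0.5499, -0.0903, 0.2571]
eef_rot: [0.002, 0.709, 0.705, 0.002]
contact_force: [1.5, -0.1, 0.6]
width: 1.001
finger_force: 0.0
```

>>> {"name": "play_rows", "arguments": {
  "rows": [0,0,2,0,-2,0,4,0,-6,0,6,0,-8,0,6,0,-8,0,6,0,-8,0,6,0]
}}

```text
clock: 12.27
ee_pos: [0.4677, -0.0914, 0.3133]
eef_rot: [0.001, 0.71, 0.704, -0.0]
contact_force: [0.2, -0.4, -0.2]
width: 0.998
finger_force: 0.0
```

Run:
```python
from h import *
p=eyes.get_image("wrist"); q=eyes.get_image("top"); s=eyes.get_image("scene")
can=np.vstack([np.hstack([cv2.resize(p["image"],(400,300)),cv2.resize(q["image"][150:360,200:430],(400,300))]),np.hstack([cv2.resize(s["image"][140:340,170:410],(400,300)),cv2.resize(s["image"],(400,300))])])
cv2.imwrite("pics/c5.png",can[:,:,::-1]); print(manip.state()["ee_pos"],manip.state()["contact_force"])
```

```text
[ 0.46876392 -0.09147587  0.31225948] [-0.30468081 -0.10874201  0.30400165]
```

View pics/c5.png

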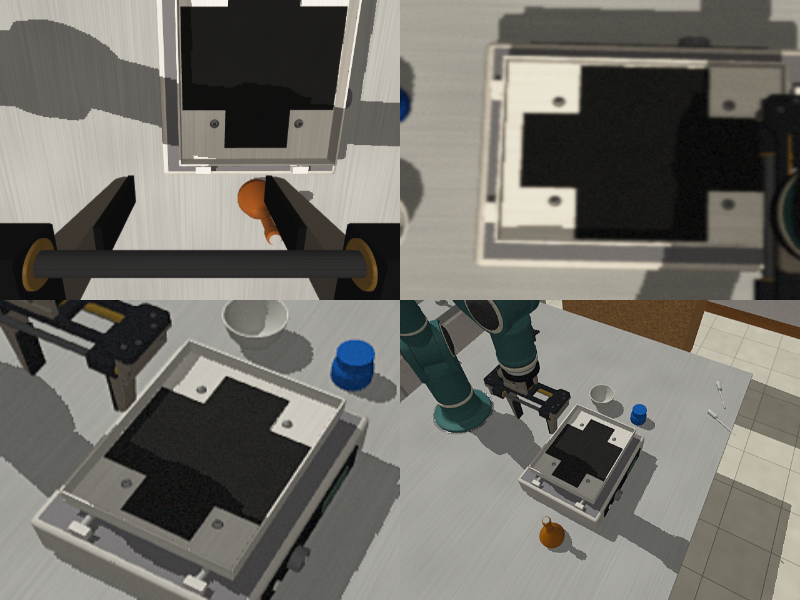

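The platform lies flat on the carriage with grey pins showing in all four holes. The arm is clear and the tub, jar and flask stand undisturbed.

```bash
python3 -c "
from cell import job; print(job.finish_job())"
```

```text
the job is handed in; nothing more can be done
None
```

The platform was slid on the pins until it dropped home, flat on the carriage with pins showing in all four holes; the tub, jar and flask look undisturbed, and the job is handed in at about 12 s with no verdict returned.

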